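Push the sample carrier home under the reader's spring-closed light shield

ROBOT

A 6-joint arm with a two-finger parallel gripper is mounted at the origin on the work surface. World frame = base frame: x ahead of the robot, y to its left, z up, the work surface at z = 0. Lengths are in m, angles in rad, forces in N, time in s.
With the tool pointing down it reaches from about 0.3 to 0.875 m from the base axis. Payload 6.4 kg.
Tool frame: the origin (TCP) lies at the very end of the fingers, on their centre line; the grasp point (between the pads) lies 19 mm behind it; z points along the fingers, y is the direction in which the jaws open and shut (so a half turn about z gives the same grasp; the last joint's range is limited). The gripper opens to 85 mm and grips with 20 to 120 N. Pads are 22 mm wide; open, the fingers measure 114 mm over their backs; the gripper's body (76 mm by 85 mm) begins 54 mm behind the grasp point. The pads swing forward as they close: fully open they stand 13 mm farther back than shut.
Start: joints at [1.139, 0.181, 1.607, -0, 1.354, -0.206], TCP at [0.129, 0.56, 0.231] pointing down, gripper open.
Joint ranges: [-2.99, 2.99], [-0.89, 2.07], [0.3, 2.58], [-1.14, 4.28], [0, 2.63], [-3.12, 3.12]. Speed limits (rad/s): [2.57, 2.57, 3.01, 3.14, 3.14, 3.14].

INTERFACE

Orientations are given as a 3x3 rotation matrix whose columns are the frame's x, y, z axes.
In Python, from workcell import arm, capture, camera_info gives the robot as it stands.
- The arm moves only by the tool jog_arm, never from a script. Its argument "commands" is one flat list of numbers, 5 for each row, row after row: the shift along the world's x, y, z in cm, then the turn about the world's z in degrees, then the finger opening in cm, from 0 to 8.54. In form: [x, y, z, yaw, jaw, x, y, z, yaw, jaw, ...]. A call has 1 to 10 rows; each row shifts and turns the pose as measured when the row begins; what a row does not reach is not made up. A row lasts 1/10 s, in which the tool goes at most 50 mm and 8.59 degrees, less where a joint would pass 70% of its speed; a pose out of reach is approached as far as the arm can. A call is refused whole if a number of a shift passes 5 or a number of a turn 8.59, either way. A call with a gripper value outside its range is refused whole. The fingers move at their own pace and stop on an object; the grip force is fixed at half the most. Time passes only in rows, so rows that do not move let the fingers close. It gives the time, the measured TCP pose, the force and the opening at its end, in the units of the state.
- arm.get_state(): the state, without advancing time (a new reading comes with each control period).
- capture(name): name is "scene" or "top"; returns (picture, depth): 480x640x3 uint8, blue, green, red; 480x640 float32, m along the optical axis (not along the pixel's ray), 0 where there is no reading.
- camera_info(name): a dict with "fx", "fy", "cx", "cy" (pixels), "R" (3x3) and "t" (3): a world point X has camera coordinates R X + t. Camera axes: x right, y down, z forward; pixel columns grow to the right and rows downward; lengths in m; the calibration is good to about 2 mm. A picture is of the moment at which its call begins. camera_info takes no time and is no camera call.
- arm.job_done(): hands the job in, once; it reports no verdict.
The state is a dict: "time_s": time; "joints": joint angles; "dq": joint speeds; "effort": joint torques, N m; "ee_pos": TCP position; "orientation": TCP orientation; "contact_force": force on the tool from outside, world axes, zero at the start; "ft_torque": the same for the moment, N m; "finger_gap": opening from 0.0 (shut) to 1.0 (fully open).
Only numpy, scipy, OpenCV 4.12 (cv2) and the standard library are available. Lean on these libraries where they do the work, as an engineer would, in place of code of your own. Each camera call takes 0.05 s, during which the arm holds its last target.

TASK

The small tabletop reader has a spring-closed light shield over its measuring bay: with one fingertip push the shield's long steel finger rail sideways, away from the track, and hold the shield open, while with the other fingertip you push the sample carrier by its upright rear plate along its track, until it is fully home against the stop in the bay. Then let the shield close over the sample cup and move clear. Only push: do not lift the carrier off its track, and leave the glassware and bottles standing where they are.

Things in the scene. Friction and masses are not known exactly. Their poses are not given: they have to be found in the camera images.
- reader: White tabletop reader, fixed, with a low grey track on its left. Origin: table height, track's centre line, mouth of the measuring bay; x = push direction into the bay (level, within 25 deg of away from the robot), y left, z up. In this frame (mm): track floor z=6, x -160 to 65; guide ribs' inner faces y=+-22, tops z=16; white housing x -5 to 165, y -174 to -34, up to z=90.
- stop (a point): Stop at the end of the bay: centre of the foot of its face that the carrier's front must touch, at x=52, y=0, z=6 mm in the reader frame (face 52 wide, up to z=32).
- shield (a joint): Angle of the light shield, 0 = shut, grows as it swings up and over to the left (+y), stop at 0.95 rad. Spring and weight always shut it: 2 to 6 N sideways at the rail holds it. Grey plastic cover over x 0 to 58 of the reader frame, top z=47 when shut; hinge line along the reader's x at y=+34, z=14 mm. The cup passes from about 0.5 rad; 0.7 to 0.8 is good to hold.
- gate (a point): Middle of the bottom edge of the plate hanging from the shield's front edge (3 thick, 28 wide). Shut, it is at x=1.5, y=-12, z=19 mm in the reader frame (plate y -26 to +2): it blocks the sample cup but lets the slab pass below. It swings up with the shield.
- rail (a point): The shield's finger rail: round steel bar, 8 mm thick, 152 long along the left of the track, sticking out from the shield towards the robot. This point: middle of the bar. Shut, it is at y=+34, z=50, x -150 to +2 mm in the reader frame, 36 above the hinge line; pushed left it swings down: at 0.75 rad y=+58.5, z=40. A fingertip beside it is free above z=18 (hinge shaft top).
- carrier: Aluminium carrier loose in the track, about 180 g: slab 90 (x) x 40 x 10 mm; upright rear plate 8 thick, 40 wide, top z=50, rear face x=-45; low white cup 26 mm wide near the front, centre x=+30, top z=26. Origin: centre of the underside; x towards the cup. Starts with the cup before the shut shield; fully home its origin is at x=+7 in the reader frame, the rear plate outside the shield.
- dropper_a: Amber dropper bottle with a red rubber bulb, 46 mm diameter, 122 mm tall; bystander. Origin: centre of its underside.
- dropper_b: Second amber dropper bottle, same size; bystander. Origin: centre of its underside.
- spare_cup: Spare white ceramic cup standing on the table, 26 mm diameter, 16 mm tall; bystander. Origin: centre of its underside.
- weighing_bottle: Squat glass weighing bottle with lid, 48 mm diameter, 50 mm tall; bystander. Origin: centre of its underside.
- flask: Conical glass flask, 84 mm diameter at the foot, 124 mm tall; bystander. Origin: centre of its underside.
- beaker: White beaker, 68 mm diameter, 85 mm tall; bystander. Origin: centre of its underside.
- crucible: Small white crucible, 48 mm diameter, 34 mm tall; bystander. Origin: centre of its underside.
There are look-alikes about, which are no part of the job. What is meant by the carrier is not purple or yellow, and is the smaller of those in its own colour.

How it is judged:
On the way, in this order (a step that is already met when the one before it is completed fails the run):
1. a finger holds the shield open (at least 0.45 rad) (value of joint shield above 0.45 rad and contact force between the fingers and shield above 0.3 N), for 0.2 s.
2. with the shield still held open by a finger, another pushes the carrier so far that the cup is passing under the shield (all of step 1 and contact force between the fingers and carrier above 0.2 N and x of carrier in the frame of reader above -0.025 m), for 0.1 s.
At the end, for the whole second after the job is handed in: The carrier lies flat in its track, at rest, within 4 mm of the stop, and the shield is shut (under 0.06 rad) (x of carrier in the frame of reader above 0.003 m and z of carrier in the frame of reader below 0.009 m and angle between carrier's own z axis and vertical below 0.08 rad and value of joint shield below 0.06 rad and linear speed of carrier below 0.01 m/s); the robot touches nothing.
It fails at once if the carrier is lifted off the track (6 mm) or tipped (z of carrier in the frame of reader above 0.012 m or angle between carrier's own z axis and vertical above 0.2 rad).
It fails at once if a bystander is pushed more than 20 mm, lifted or knocked over (distance of any of dropper_a, dropper_b, spare_cup, weighing_bottle, flask, beaker, crucible from where it was at the start of the episode above 0.02 m or angle between any of dropper_a, dropper_b, spare_cup, weighing_bottle, flask, beaker, crucible's own z axis and vertical above 0.4 rad).
It also fails if it takes over 40 s, if anything falls off the work surface, if the arm or the gripper's body presses on something with over 40 N, if the wrist force passes 120 N, or if a joint passes its speed limit or range.

## Working session

There is one attempt and no reset: what is moved stays moved. The work goes in short steps, Python scripts to look and compute and a tool call to move; the robot and the scene stay as the last step left them, time stands still between calls to the robot, and variables do not carry over. Pictures are saved under pics/ and viewed, and the job is handed in when it is done.

Besides the shell and the picture viewer there is one more tool, called after "Call:" as name(argument=value, ...) on one line, values as JSON. jog_arm: Moves the arm, as the interface text tells. Its arguments: {"type":"object","properties":{"commands":{"type":"array"}},"required":["commands"]}

```bash
mkdir -p pics; ls; python3 - <<'E'
from workcell import arm, capture, camera_info
import cv2, numpy as np
s=arm.get_state(); print(s)
for n in ("scene","top"):
    p,d=capture(n); cv2.imwrite(f"pics/{n}0.png",p); np.save(f"pics/{n}0.npy",d); cv2.imwrite(f"pics/{n}0raw.png",p)
    print(n,camera_info(n))
E
```

```text
pics
{'time_s': 0.0, 'joints': array([ 1.13867987e+00,  1.81555094e-01,  1.60800493e+00, -1.58395533e-05,
        1.35381840e+00, -2.06263796e-01]), 'dq': array([ 0.00082091, -0.00102753,  0.00103015, -0.00138728, -0.00157935,
       -0.00064016]), 'effort': array([-2.52548680e-04, -4.44876444e+01, -3.51334119e+01, -2.80661288e-04,
        9.14122764e-03,  6.61042293e-06]), 'ee_pos': array([0.12849244, 0.55988591, 0.23037775]), 'orientation': array([[-9.74604157e-01,  2.23933471e-01, -7.33821669e-04],
       [ 2.23934399e-01,  9.74602860e-01, -1.62810008e-03],
       [ 3.50598596e-04, -1.75108102e-03, -9.99998405e-01]]), 'contact_force': array([ 0.34117021, -0.02330848, -0.42458311]), 'ft_torque': array([ 0.01690641, -0.07181529,  0.00566679]), 'finger_gap': 1.0026151249043793}
scene {'fx': 435.46423642941727, 'fy': 435.46423642941727, 'cx': 322.12446643869606, 'cy': 233.57209119578175, 'R': array([[ 0.23456003,  0.97204442,  0.01054692],
       [ 0.78707518, -0.18353593, -0.58892039],
       [-0.57052104,  0.1464384 , -0.80812223]]), 't': array([-0.12974219, -0.37048249,  1.6034017 ])}
top {'fx': 465.821605069803, 'fy': 465.821605069803, 'cx': 321.5632072866656, 'cy': 236.95467476913478, 'R': array([[ 0.02231124, -0.99968291, -0.01167463],
       [-0.99498339, -0.02106424, -0.09779752],
       [ 0.09752059,  0.01379805, -0.99513785]]), 't': array([0.00185613, 0.55761168, 1.04700258])}
```

View pics/scene0.png

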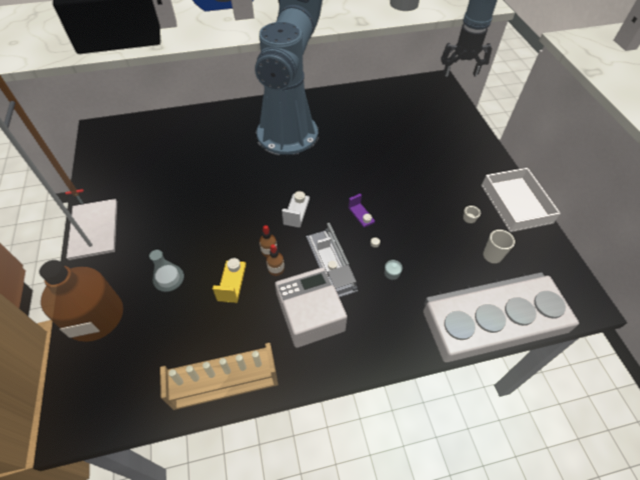

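View pics/top0.png

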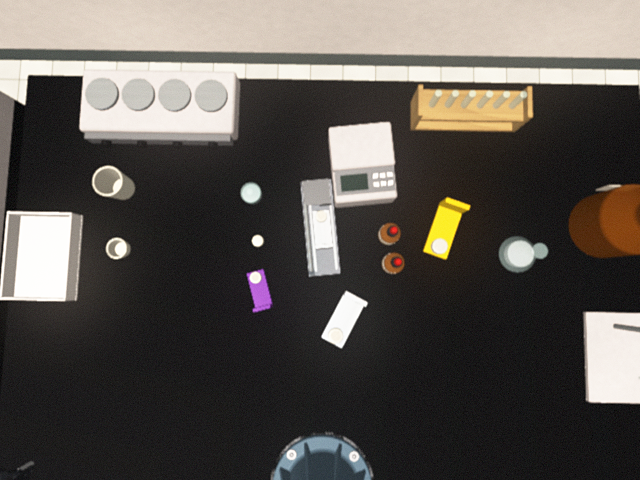

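The top view shows these carrier candidates: silver/white in the track (320,230), a larger white one (344,320), purple (259,290) and yellow (445,228). The description points to the one in the track, so I'll check it in a close crop.

```bash
python3 - <<'E'
import cv2
p=cv2.imread("pics/top0.png"); c=p[110:300,230:430]; cv2.imwrite("pics/topc.png",cv2.resize(c,None,fx=3.1,fy=3.1,interpolation=cv2.INTER_CUBIC))
p=cv2.imread("pics/scene0.png"); c=p[215:350,250:400]; cv2.imwrite("pics/scc.png",cv2.resize(c,None,fx=4.4,fy=4.4,interpolation=cv2.INTER_CUBIC))
E
```

```text
(no output)
```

View pics/topc.png

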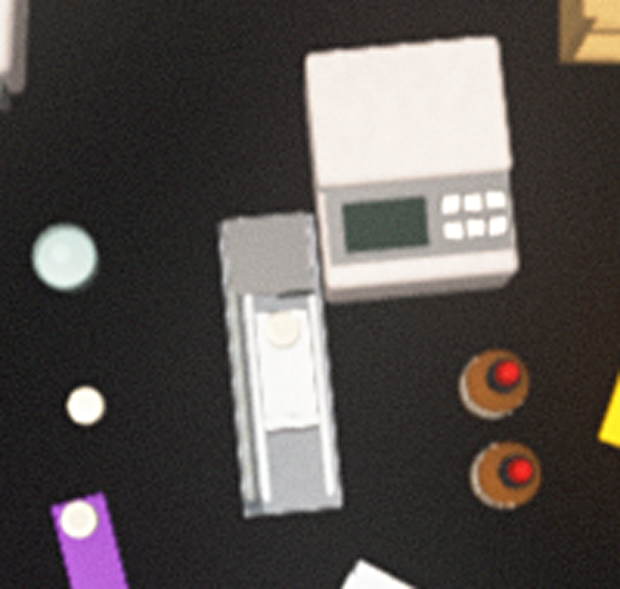

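View pics/scc.png

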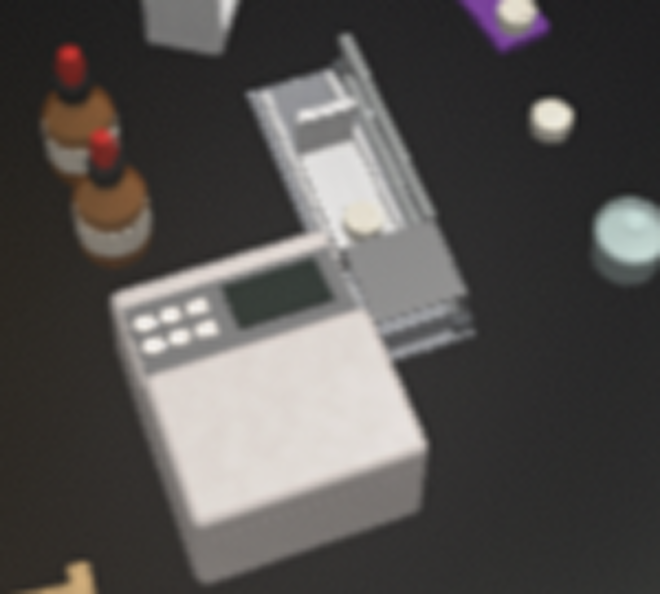

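The one in the track at (320,230) is the carrier: aluminium, smaller, with its cup toward the shield. Next I'll get the reader pose from the depth clouds.

```bash
cat > h.py <<'E'
import numpy as np, cv2
from workcell import arm, capture, camera_info
def cloud(n,d):
    c=camera_info(n); v,u=np.mgrid[0:480,0:640]
    P=np.stack([(u-c['cx'])/c['fx']*d,(v-c['cy'])/c['fy']*d,d],-1)
    return (P-c['t'])@c['R']
def proj(n,X):
    c=camera_info(n); p=np.asarray(X)@c['R'].T+c['t']
    return np.stack([p[...,0]/p[...,2]*c['fx']+c['cx'],p[...,1]/p[...,2]*c['fy']+c['cy']],-1)
def ray(n,u,v,z):
    c=camera_info(n); C=-c['R'].T@c['t']; r=c['R'].T@np.array([(u-c['cx'])/c['fx'],(v-c['cy'])/c['fy'],1]); return C+r*(z-C[2])/r[2]
E
python3 - <<'E'
from h import *
d=np.load("pics/top0.npy"); W=cloud("top",d)
print("table z",np.median(W[300:340,150:250,2]))
for v in range(120,285,6):
    print(v,' '.join('%3d'%round(W[v,u,2]*1000) for u in range(296,404,3)))
for p in [(309.4,276.5),(340,273.5)]: print(ray("top",*p,0.006))
ds=np.load("pics/scene0.npy"); S=cloud("scene",ds); 
for v in range(222,300,3):
    print(v,' '.join('%3d'%round(S[v,u,2]*1000) for u in range(300,362,2)))
E
```

```text
table z -0.00031792803266393296
120  -1   1   0  -1   1  -2   1  -3  -1   5  -2   2   0   3   0  -1  -2   2  -3   2  -1  -2  -3  -4   0   1   2  -1   1  -2   3   0   3  -1  -4   0
126   4   0  -3   1  -1  -1   0   0   0   1   0  -2  -2  83  88  86  89  90  88  96  89  90  91  87  89  89  91  88  91  91  91  86   1  -1  -1  -2
132  -1  -3   1   1  -1  -1   1   2  -1  -1  -2  88  88  91  91  91  91  89  85  90  92  89  89  90  88  91  93  87  88  87  91  88   3   3   0  -1
138   2  -3   2   1   3  -1   0   1   2  -2   1  87  91  94  92  87  91  93  89  92  92  91  86  88  90  90  91  92  90  90  86  87   0  -2  -2   0
144   1  -1   0  -1   1   1  -1   2   2   1   0  57  93  90  91  88  87  92  91  88  89  94  91  90  89  89  93  94  92  93  91  91  90   5  -1   2
150  -1  -1  -2   2   3   0   0  -3  -2  -4   0  18  89  89 1096  91  89  88  90  90  88  92  91  89  89  89  91  90  92  88  90  90  87   0  -2   4
156  -2   2   0  -1   1   4  -1   2  -2   4  -2  -1  87  91  91  87  91  90  92  88  91  90  88  89  90  92  89  91  90  89  93  88  91   1  -3   0
162  -4   4   0   2   2   0  -2
[... 5780 characters left out ...]
   9  50  51  48  50  51  46  44  48  51  45  46   1   3  -2
285  78  77  84  82  80  84  85  87  86  85  84  81  84  82  84  82  89  50  47  48  46  48  48  36  33  30  34  26  19   1   0
288  80  81  85  87  85  85  80  83  86  85  85  89  88  92  92  89  91  88   6  35  35  35  31  31  24  24  10  19  18   1   1
291  80  80  82  81  85  82  90  89  90  89  89  87  89  91  91  94  94  93  89  27  22  20  18   9   7  10  12   8   4   1   3
294  86  87  88  93  92  92  91  91  92  92  88  90  95  92  90  94  91  90  89   9   9   6  10   4   4   0   1   2   4   1   3
297  91  93  90  91  91  90  90  93  91  93  92  89  90  92  89  89  91  91  90  87   1   1   1   1   6   2   4  -3  -1   0   7
```

```bash
python3 - <<'E'
from h import *
for n in ("top","scene"):
    W=cloud(n,np.load(f"pics/{n}0.npy")).reshape(-1,3)
    yaw=0.116
    def fr(yaw):
        return 
    # housing top cloud
    H=W[(W[:,2]>.085)&(W[:,2]<.095)&(W[:,0]>.64)&(W[:,0]<.84)&(W[:,1]>-.22)&(W[:,1]<.02)]
    (c,s,a)=cv2.minAreaRect((H[:,:2]*1000).astype(np.float32)); print(n,"housing",c,s,a,len(H))
    R=W[(W[:,2]>.044)&(W[:,2]<.06)&(W[:,0]>.46)&(W[:,0]<.60)&(W[:,1]>.02)&(W[:,1]<.09)]
    # line fit
    v=cv2.fitLine((R[:,:2]*1000).astype(np.float32),cv2.DIST_HUBER,0,.01,.01).ravel(); ang=np.degrees(np.arctan2(v[1],v[0])); print("rail",v,ang,len(R),"xrange",R[:,0].min(),R[:,0].max())
    S=W[(W[:,2]>.041)&(W[:,2]<.052)&(W[:,0]>.60)&(W[:,0]<.72)&(W[:,1]>.003)&(W[:,1]<.1)]
    print("shield",cv2.minAreaRect((S[:,:2]*1000).astype(np.float32)),len(S))
    P=W[(W[:,2]>.048)&(W[:,2]<.062)&(W[:,0]>.48)&(W[:,0]<.57)&(W[:,1]<.03)&(W[:,1]>-.03)]
    print("plate",cv2.minAreaRect((P[:,:2]*1000).astype(np.float32)),len(P),P.mean(0))
    C=W[(W[:,2]>.027)&(W[:,2]<.04)&(W[:,0]>.57)&(W[:,0]<.65)&(W[:,1]<.035)&(W[:,1]>-.01)]
    print("cup",C.mean(0),len(C))
E
```

```text
top housing (753.642822265625, -107.26787567138672) (132.55763244628906, 216.90634155273438) 11.551966667175293 2759
rail [9.92973506e-01 1.18336946e-01 5.38775452e+02 4.26063805e+01] 6.796132 207 xrange 0.4800999309446707 0.5996191942785022
shield ((646.6268310546875, 29.73281478881836), (85.7654800415039, 58.46028137207031), 4.964300632476807) 638
plate ((536.7049560546875, 8.886964797973633), (7.851944446563721, 38.78532791137695), 6.100975036621094) 69 [0.53661915 0.00889416 0.05511199]
cup [0.61032545 0.01559656 0.03221534] 109
scene housing (754.766845703125, -103.30961608886719) (127.72718811035156, 208.88168334960938) 11.155497550964355 2076
rail [9.93304491e-01 1.15525745e-01 5.41030396e+02 4.20462036e+01] 6.63395 109 xrange 0.4792185778790317 0.5975202276097932
shield ((647.87255859375, 29.44861602783203), (84.47938537597656, 59.11855697631836), 4.844615459442139) 385
plate ((537.859375, 7.852170944213867), (10.981602668762207, 39.689979553222656), 7.136678695678711) 55 [0.53817878 0.00788333 0.05479924]
cup [0.61014476 0.0147144  0.03276595] 62
```

```bash
cat >> h.py <<'E'
def draw(im,n,O,yaw,f,off,carx=None,th=0.0):
    c,s=np.cos(yaw),np.sin(yaw)
    def w(p): p=np.asarray(p,float)/1000; return np.stack([O[0]+c*p[...,0]-s*p[...,1],O[1]+s*p[...,0]+c*p[...,1],p[...,2]],-1)
    def pl(pts,col,closed=False):
        q=((proj(n,w(pts))-off+.5)*f-.5); cv2.polylines(im,[np.round(q*16).astype(np.int32)],closed,col,1,cv2.LINE_AA,4)
    def box(x0,x1,y0,y1,z0,z1,col):
        for z in (z0,z1): pl([(x0,y0,z),(x1,y0,z),(x1,y1,z),(x0,y1,z)],col,True)
        for x in (x0,x1):
            for y in (y0,y1): pl([(x,y,z0),(x,y,z1)],col)
    pl([(165,-34,90),(165,-174,90)],(0,0,255)); pl([(165,-34,90),(100,-34,90)],(0,0,255)); pl([(165,-174,90),(100,-174,90)],(0,0,255))
    pl([(-5,-34,0),(-5,-174,0)],(0,0,255)); 
    pl([(-160,-22,16),(65,-22,16)],(255,0,0)); pl([(-160,22,16),(65,22,16)],(255,0,0)); pl([(-160,-22,6),(-160,22,6)],(255,0,0))
    r=36; ry,rz=34+r*np.sin(th),14+r*np.cos(th)
    pl([(-150,ry-4,rz),(2,ry-4,rz),(2,ry+4,rz),(-150,ry+4,rz)],(0,255,0),True)
    pl([(52,-26,6),(52,26,6),(52,26,32),(52,-26,32)],(255,0,255),True)
    if th==0: pl([(0,-26,47),(58,-26,47),(58,30,47),(0,30,47)],(0,255,255),True)
    if carx is not None:
        box(carx-45,carx-37,-20,20,16,56,(0,128,255)); box(carx-45,carx+45,-20,20,6,16,(255,255,0))
def overlay(n,p,O,yaw,roi,f,name,**k):
    u0,v0,u1,v1=roi; im=cv2.resize(p[v0:v1,u0:u1],None,fx=f,fy=f,interpolation=cv2.INTER_CUBIC); draw(im,n,O,yaw,f,np.array([u0,v0]),**k); cv2.imwrite(name,im)
E
cat > fit.py <<'E'
from h import *
from scipy.optimize import least_squares
W=[("top",328.7,128.4,165,-34,90),("top",390.6,122.9,165,-174,90)]
a=np.array([ray(n,u,v,z/1000)[:2] for n,u,v,_,_,z in W]); print(a)
d=a[0]-a[1]; print(np.linalg.norm(d),np.degrees(np.arctan2(-d[0],d[1])))
y=np.radians(6.7); u=np.array([np.cos(y),np.sin(y)]); v=np.array([-u[1],u[0]])
for q,(n,_,_,X,Y,_) in zip(a,W): print(q-u*X/1000-v*Y/1000)
O=(.6305,.0195)
overlay("top",cv2.imread("pics/top0raw.png"),O,y,(290,115,400,285),3.5,"pics/o_top.png",carx=-53)
overlay("scene",cv2.imread("pics/scene0raw.png"),O,y,(270,215,370,350),4.4,"pics/o_sc.png",carx=-53)
E
python3 fit.py
```

```text
[[ 0.7939086   0.00266378]
 [ 0.80898939 -0.13450175]]
0.13799207451978754 6.274236583577606
[0.62606864 0.01718091]
[0.62481552 0.01905927]
```

View pics/o_top.png

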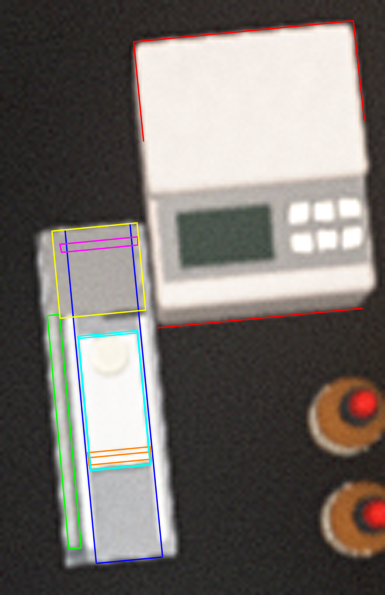

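View pics/o_sc.png

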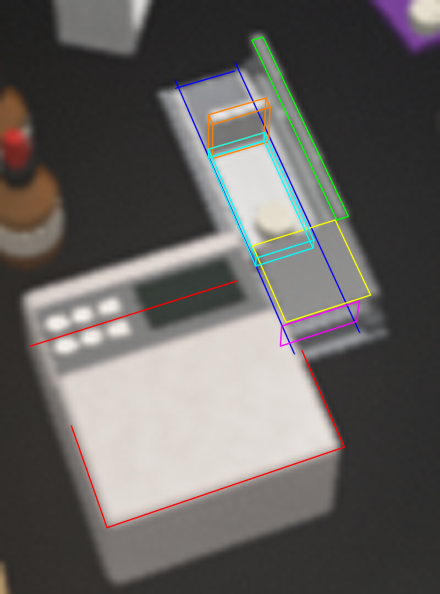

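```bash
python3 - <<'E'
from h import *
W=cloud("top",np.load("pics/top0.npy"))
O=np.array([.6305,.0195]); y=np.radians(6.7); R=np.array([[np.cos(y),-np.sin(y)],[np.sin(y),np.cos(y)]])
for r in [(225,246,375,405),(248,274,375,405)]:
    P=W[r[0]:r[1],r[2]:r[3]].reshape(-1,3)
    for lo,hi in((.05,.075),(.1,.13)):
        Q=P[(P[:,2]>lo)&(P[:,2]<hi)]; (c,rad)=cv2.minEnclosingCircle((Q[:,:2]*1000).astype(np.float32)); print(c,rad,((np.array(c)/1000-O)@R*1000).round(), ((Q[:,:2]-O)@R*1000).max(0).round())
def w(x,yy): return O+R@np.array([x,yy])/1000
for p in [(-120,-5),(-120,23.5),(-109-14,-4),(-49,23.5)]: print(p,w(*p))
E
```

```text
(568.5846557617188, -139.82200622558594) 22.747249603271484 [ -80. -151.] [ -63. -128.]
(568.884521484375, -139.2459716796875) 8.626189231872559 [ -80. -150.] [ -72. -143.]
(502.3183288574219, -148.75332641601562) 22.77618408203125 [-147. -152.] [-125. -130.]
(501.7928466796875, -149.0985870361328) 8.688653945922852 [-147. -152.] [-139. -145.]
(-120, -5) [0.51190288 0.00053366]
(-120, 23.5) [0.50857776 0.02883902]
(-123, -4) [0.50880669 0.00117682]
(-49, 23.5) [0.57909288 0.03712264]
```

Call:
jog_arm(commands=[2.7,-4.0,0,2,3.3,2.7,-4.0,0,2,3.3,2.7,-4.0,0,2,3.3,2.7,-4.0,0,2,3.3,2.7,-4.0,0,2,3.3,2.7,-4.0,0,2,3.3,2.7,-4.0,0,2,3.3,2.7,-4.0,0,2,3.3,2.7,-4.0,0,2,3.3,2.7,-4.0,0,1.6,3.3])

```text
time_s: 1.1
ee_pos: [0.3993, 0.1471, 0.2269]
orientation: [[-0.99, -0.142, -0.001], [-0.142, 0.99, -0.004], [0.002, -0.004, -1.0]]
contact_force: [1.1, 0.6, 0.1]
finger_gap: 0.385
```

Call:
jog_arm(commands=[2.8,-3.7,0,-1,3.3,2.8,-3.7,-2,-0.5,3.3,2.8,-3.7,-3,0,3.3,2.8,-3.6,-3,0,3.3,0,0,-3,0,3.3,0,0,0,0,3.3,0,0,0,0,3.3])

```text
time_s: 1.8
ee_pos: [0.5087, -0.002, 0.1222]
orientation: [[-0.994, -0.106, 0.003], [-0.106, 0.994, -0.004], [-0.002, -0.005, -1.0]]
contact_force: [-0.5, -0.3, 0.2]
finger_gap: 0.39
```

```bash
cat > st.py <<'E'
from h import *
import sys
O=np.array([.6305,.0195]); y=np.radians(6.7); R=np.array([[np.cos(y),-np.sin(y)],[np.sin(y),np.cos(y)]])
s=arm.get_state(); q=(s['ee_pos'][:2]-O)@R*1000
o=s['orientation']; print(s['time_s'],"reader xy",q.round(1),"z",s['ee_pos'][2].round(4),"ee",s['ee_pos'].round(4),"yawy",np.degrees(np.arctan2(o[1,1],o[0,1])).round(2),"F",s['contact_force'].round(2),"Freader",(s['contact_force'][:2]@R).round(2),s['finger_gap'])
if len(sys.argv)>1:
    t=sys.argv[1]
    for n,roi,f in (("scene",(270,150,410,310),4),("top",(270,120,400,290),3.5)):
        p,d=capture(n); np.save(f"pics/{t}_{n}.npy",d); cv2.imwrite(f"pics/{t}_{n}raw.png",p)
        u0,v0,u1,v1=roi; cv2.imwrite(f"pics/{t}_{n}.png",cv2.resize(p[v0:v1,u0:u1],None,fx=f,fy=f,interpolation=cv2.INTER_CUBIC)[:600])
E
python3 st.py a
```

```text
1.8 reader xy [-123.4   -7.2] z 0.1222 ee [ 0.5087 -0.002   0.1222] yawy 96.09 F [-0.45 -0.28  0.16] Freader [-0.48 -0.23] 0.3898178451531535
```

View pics/a_scene.png

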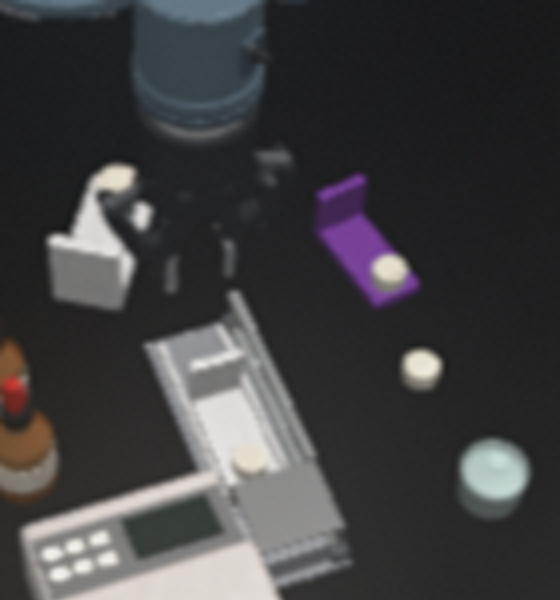

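View pics/a_top.png

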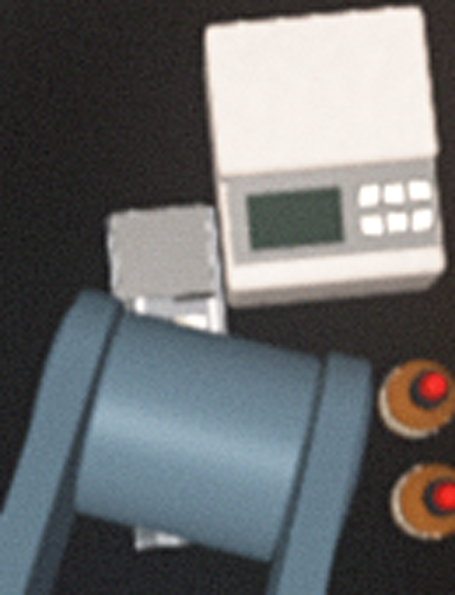

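```bash
python3 - <<'E'
from h import *
p=cv2.imread("pics/a_sceneraw.png")[180:235,290:350]; cv2.imwrite("pics/a_z.png",cv2.resize(p,None,fx=10,fy=10,interpolation=cv2.INTER_CUBIC))
O=np.array([.6305,.0195]); y=np.radians(6.7); R=np.array([[np.cos(y),-np.sin(y)],[np.sin(y),np.cos(y)]])
W=cloud("scene",np.load("pics/a_scene.npy"))
for v in range(190,226,2): print(v,' '.join('%4d,%4d,%3d'%(*((W[v,u,:2]-O)@R*1000).round(),round(W[v,u,2]*1000)) for u in range(308,336,2) if 0.08<W[v,u,2]<.25))
E
```

```text
190 -112,  32,238
192 -114,  27,231 -110,  31,233
194 -111,  26,227 -132,  41,199
196 -109, -40,246 -113, -34,240 -112,  16,222 -112,  21,220 -127,  39,196
198 -114, -39,233 -113, -34,232 -113, -28,230 -109, -24,232 -109, -19,230 -113, -12,223 -112,  -7,222 -111,  -1,221 -106,   2,225 -103,   6,227 -103,  12,225 -115,  23,208 -129,  34,187 -130,  41,184
200 -113, -39,226 -114, -33,223 -113, -28,221 -107, -25,227 -102, -21,231 -105, -14,225 -112,  -7,215 -112,  -1,212 -115,   6,207 -105,   8,216 -106,  13,214 -127,  34,182 -126,  39,180
202 -139, -31,186 -115, -33,214 -114, -28,213 -106, -25,221 -101, -22,225 -103, -15,220 -112,  -7,207 -112,  -1,204 -113,   5,201 -108,   9,205 -104,  13,207 -126,  28,177 -125,  33,176 -120,  37,180
204 -135, -32,183 -127, -29,191 -114, -28,205 -107, -25,211 -106, -20,211 -109, -13,204 -106,   8,199 -104,  13,199 -108,  20,192 -116,  30,179 -112,  34,182
206 -132, -33,178 -122, -31,189 -112, -29,199 -103, -26,208 -108, -19,199 -132,  13,159 -104,   7,193 -109,  15,185 -113,  23,177 -116,  30,170 -109,  33,177
208 -126, -35,178 -124, -30,178 -109, -30,195 -106, -25,197 -109, -19,190 -130,  12,153 -118,  13,167 -110,  16,174 -112,  23,169
210 -120, -37,177 -114, -34,182 -111, -29,184 -111, -24,182 -125,  10,151 -116,  13,161 -111,  17,164 -116,  25,155
212 -118, -38,172 -111, -35,178 -110, -30,176 -110, -24,175 -125,  11,142 -113,  11,156 -110,  16,158
214 -128, -35,149 -111, -35,170 -111, -29,166 -113, -23,162 -124,  10,135 -111,  11,149 -114,  18,143
216 -130, -35,138 -114, -34,157 -111, -29,158 -111, -24,155 -126,  11,124 -112,  12,139 -112,  17,137
218 -117, -33,144 -113, -29,147 -112, -23,145 -111,  11,132
220 -120, -32,131 -110, -30,142 -111, -24,138
222 -114, -29,128 -112, -23,127
224
```

View pics/a_z.png

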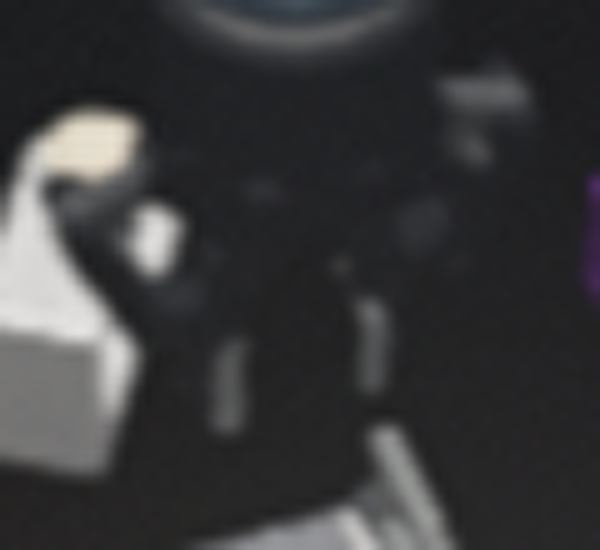

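Call:
jog_arm(commands=[0,0,-2.5,0.6,3.3,0,0,-2.5,0,3.3,0,0,-2,0,3.3,0,0,0,0,3.3,0,0,0,0,3.3])

```text
time_s: 2.4
ee_pos: [0.5142, 0.0015, 0.0611]
orientation: [[-0.992, -0.125, 0.02], [-0.125, 0.992, -0.008], [-0.019, -0.01, -1.0]]
contact_force: [0.1, 0.5, 1.1]
finger_gap: 0.387
```

```bash
python3 st.py b
```

```text
2.4 reader xy [-117.6   -4.4] z 0.0611 ee [0.5142 0.0015 0.0611] yawy 97.18 F [0.07 0.46 1.06] Freader [0.12 0.45] 0.3872793190576013
```

View pics/b_scene.png

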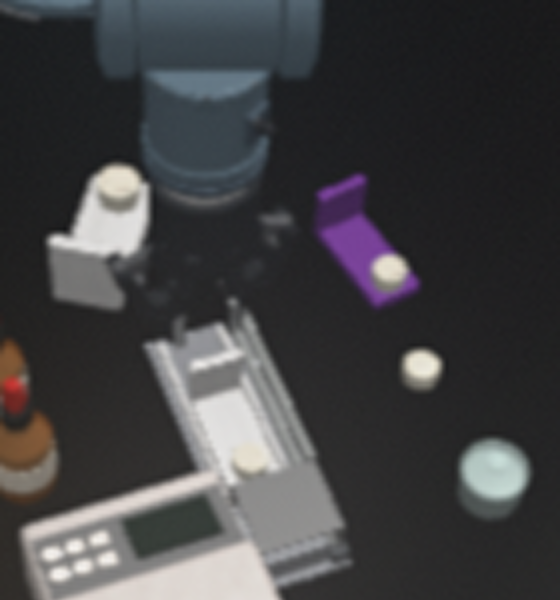

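Call:
jog_arm(commands=[-0.6,-0.45,0,0,3.3,0,0,0,0,3.3,-0.1,0,-1,0,3.3,-0.1,0,-1,0,3.3,0,0,0,0,3.3])

```text
time_s: 3.0
ee_pos: [0.5078, -0.0041, 0.0433]
orientation: [[-0.992, -0.125, 0.027], [-0.125, 0.992, -0.01], [-0.025, -0.013, -1.0]]
contact_force: [0.1, 0.5, 0.5]
finger_gap: 0.387
```

```bash
python3 st.py
```

```text
3.0 reader xy [-124.6   -9.1] z 0.0433 ee [ 0.5078 -0.0041  0.0433] yawy 97.17 F [0.07 0.46 0.48] Freader [0.12 0.45] 0.38734792811757246
```

Call:
jog_arm(commands=[-0.05,0,-1,-0.4,3.3,-0.05,0,-1,0,3.3,0,0,-0.3,0,3.3,0,0,0,0,3.3])

```text
time_s: 3.4
ee_pos: [0.5056, -0.0039, 0.0168]
orientation: [[-0.993, -0.117, 0.024], [-0.117, 0.993, -0.009], [-0.023, -0.012, -1.0]]
contact_force: [-0.2, 0.3, 0.0]
finger_gap: 0.387
```

```bash
python3 st.py c; python3 - <<'E'
from h import *
p=cv2.imread("pics/c_sceneraw.png")[205:285,290:370]; cv2.imwrite("pics/c_z.png",cv2.resize(p,None,fx=7,fy=7,interpolation=cv2.INTER_CUBIC))
E
```

```text
3.4 reader xy [-126.7   -8.7] z 0.0168 ee [ 0.5056 -0.0039  0.0168] yawy 96.72 F [-0.19  0.31  0.04] Freader [-0.15  0.33] 0.3872967142787908
```

View pics/c_z.png

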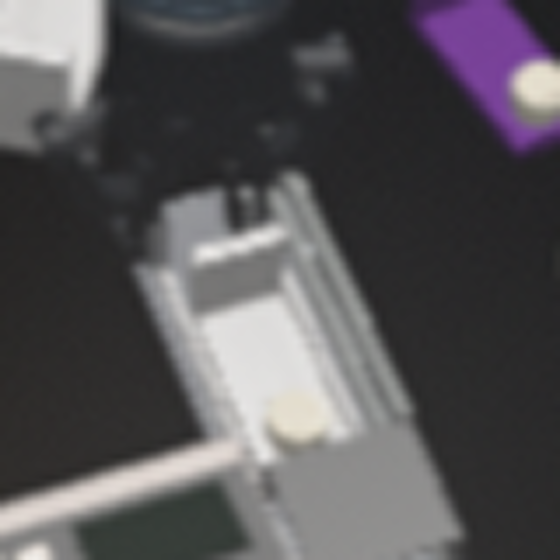

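Call:
jog_arm(commands=[0,0,0.7,0,3.3,-0.05,0.5,0.1,0,3.3,-0.05,0.5,0,0,3.3,-0.05,0.5,0,0,3.3,0,0,0,0,3.3])

```text
time_s: 4.0
ee_pos: [0.5054, 0.0114, 0.0275]
orientation: [[-0.993, -0.118, 0.027], [-0.118, 0.993, -0.011], [-0.026, -0.014, -1.0]]
contact_force: [-0.3, -2.6, -1.5]
finger_gap: 0.386
```

```bash
python3 st.py d; python3 - <<'E'
from h import *
p=cv2.imread("pics/d_sceneraw.png")[205:285,290:370]; cv2.imwrite("pics/d_z.png",cv2.resize(p,None,fx=7,fy=7,interpolation=cv2.INTER_CUBIC))
E
```

```text
4.0 reader xy [-125.1    6.5] z 0.0275 ee [0.5054 0.0114 0.0275] yawy 96.75 F [-0.33 -2.59 -1.53] Freader [-0.63 -2.53] 0.385678235359007
```

View pics/d_z.png

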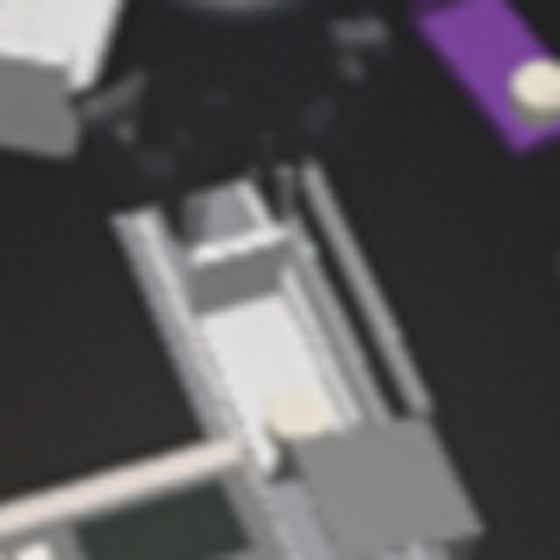

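Call:
jog_arm(commands=[-0.05,0.5,-0.1,0,3.3,-0.05,0.5,0,0,3.3,-0.05,0.5,0,0,3.3,0,0,0,0,3.3])

```text
time_s: 4.5
ee_pos: [0.5039, 0.0261, 0.026]
orientation: [[-0.993, -0.117, 0.027], [-0.117, 0.993, -0.013], [-0.025, -0.016, -1.0]]
contact_force: [-0.3, -2.8, 0.3]
finger_gap: 0.39
```

```bash
python3 st.py e; python3 - <<'E'
from h import *
p=cv2.imread("pics/e_sceneraw.png")
W=cloud("scene",np.load("pics/e_scene.npy")).reshape(-1,3)
O=np.array([.6305,.0195]); y=np.radians(6.7); R=np.array([[np.cos(y),-np.sin(y)],[np.sin(y),np.cos(y)]])
Q=np.c_[(W[:,:2]-O)@R*1000,W[:,2]*1000]
for x in range(-105,0,15):
    m=(abs(Q[:,0]-x)<7)&(Q[:,1]>35)&(Q[:,1]<80)&(Q[:,2]>28)&(Q[:,2]<70); print(x,m.sum(),np.median(Q[m],0).round(1) if m.any() else '')
for th in (0.6,0.75): overlay("scene",p,O,y,(290,205,370,290),7,f"pics/e_o{int(th*100)}.png",carx=-53,th=th)
E
```

```text
4.5 reader xy [-125.    21.3] z 0.026 ee [0.5039 0.0261 0.026 ] yawy 96.72 F [-0.33 -2.77  0.29] Freader [-0.65 -2.71] 0.3898633410871915
-105 15 [-106.1   55.2   45.4]
-90 10 [-90.2  56.6  45. ]
-75 11 [-75.1  55.2  44.8]
-60 14 [-60.6  56.   46.3]
-45 12 [-44.6  55.3  45.5]
-30 12 [-32.1  56.5  44.4]
-15 11 [-15.9  56.2  47.2]
```

View pics/e_o75.png

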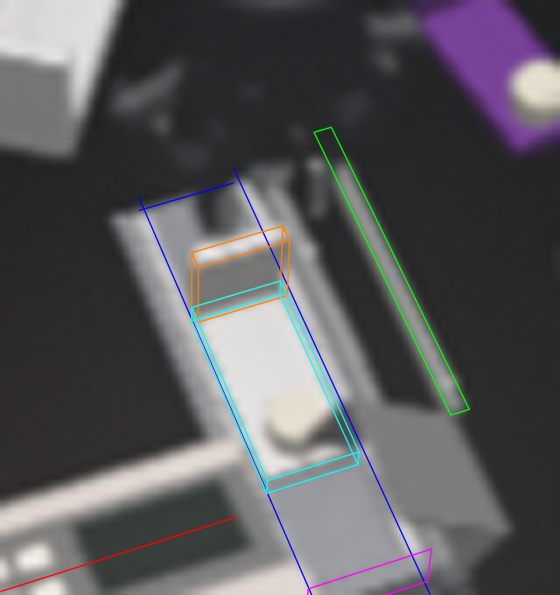

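Call:
jog_arm(commands=[0.2,0.25,0,0,3.3,0.5,0.06,0,0,3.3,0.5,0.06,0,0,3.3,0.5,0.06,0,0,3.3,0.5,0.06,0,0,3.3])

```text
time_s: 5.1
ee_pos: [0.5237, 0.0308, 0.0251]
orientation: [[-0.993, -0.117, 0.019], [-0.118, 0.993, -0.013], [-0.018, -0.015, -1.0]]
contact_force: [-5.7, -3.8, 2.4]
finger_gap: 0.387
```

```bash
python3 st.py f; python3 - <<'E'
from h import *
p=cv2.imread("pics/f_sceneraw.png"); O=np.array([.6305,.0195]); y=np.radians(6.7)
overlay("scene",p,O,y,(290,205,370,290),7,"pics/f_o.png",carx=-53,th=.75)
E
```

```text
5.1 reader xy [-104.8   23.7] z 0.0251 ee [0.5237 0.0308 0.0251] yawy 96.74 F [-5.69 -3.78  2.38] Freader [-6.09 -3.09] 0.3865188978713773
```

View pics/f_o.png

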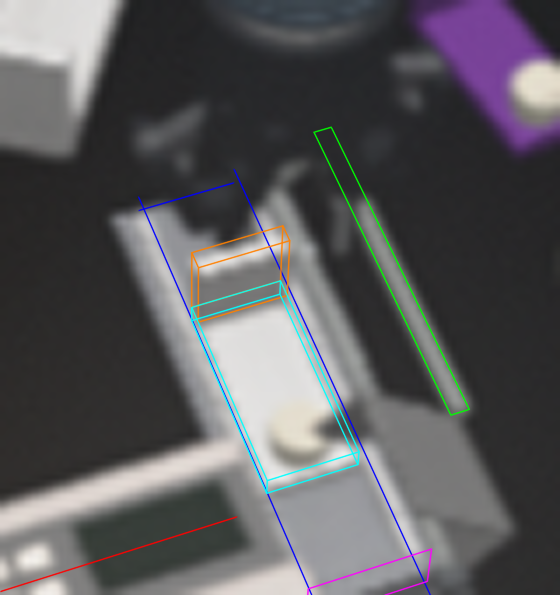

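Call:
jog_arm(commands=[0.5,0.06,0,0,3.3,0.5,0.05,0,0,3.3,0.5,0.05,0,0,3.3,0.5,0.05,0,0,3.3])

```text
time_s: 5.6
ee_pos: [0.5423, 0.0331, 0.0246]
orientation: [[-0.993, -0.117, 0.014], [-0.117, 0.993, -0.012], [-0.013, -0.014, -1.0]]
contact_force: [-3.5, -2.9, 2.7]
finger_gap: 0.388
```

```bash
python3 st.py g; python3 - <<'E'
from h import *
p=cv2.imread("pics/g_sceneraw.png"); O=np.array([.6305,.0195]); y=np.radians(6.7)
overlay("scene",p,O,y,(290,205,370,290),7,"pics/g_o.png",carx=-32,th=.75)
E
```

```text
5.6 reader xy [-86.   23.8] z 0.0246 ee [0.5423 0.0331 0.0246] yawy 96.74 F [-3.45 -2.87  2.65] Freader [-3.76 -2.44] 0.38762164991911663
```

View pics/g_o.png

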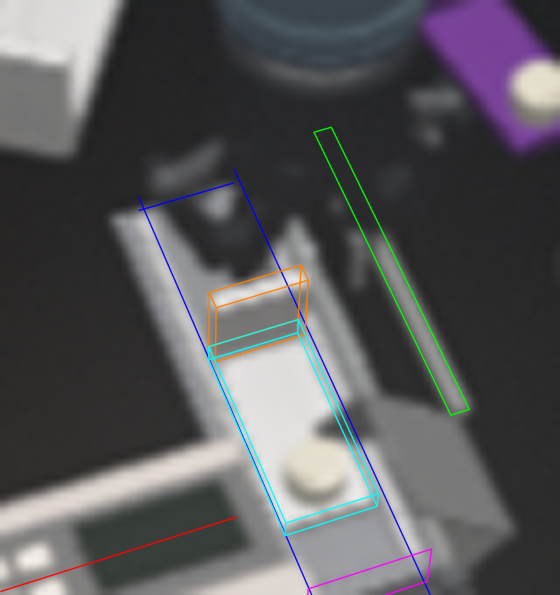

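Call:
jog_arm(commands=[0.5,0.05,0,0,3.3,0.5,0.05,0,0,3.3,0.5,0.05,0,0,3.3,0.5,0.05,0,0,3.3,0.5,0.05,0,0,3.3,0.5,0.05,0,0,3.3])

```text
time_s: 6.3
ee_pos: [0.5691, 0.0363, 0.0237]
orientation: [[-0.993, -0.117, 0.007], [-0.117, 0.993, -0.012], [-0.005, -0.013, -1.0]]
contact_force: [-3.7, -3.5, 2.3]
finger_gap: 0.384
```

```bash
python3 st.py
```

```text
6.3 reader xy [-59.   23.8] z 0.0237 ee [0.5691 0.0363 0.0237] yawy 96.74 F [-3.66 -3.54  2.27] Freader [-4.05 -3.09] 0.38383038220816595
```

Call:
jog_arm(commands=[0.5,0.05,0,0,3.3,0.5,0.05,0,0,3.3,0.5,0.05,0,0,3.3])

```text
time_s: 6.6
ee_pos: [0.5796, 0.0375, 0.0229]
orientation: [[-0.993, -0.117, -0.005], [-0.117, 0.993, -0.012], [0.006, -0.012, -1.0]]
contact_force: [-26.6, -8.5, 16.2]
finger_gap: 0.388
```

```bash
python3 st.py i; python3 - <<'E'
from h import *
p=cv2.imread("pics/i_sceneraw.png"); O=np.array([.6305,.0195]); y=np.radians(6.7)
overlay("scene",p,O,y,(290,205,370,290),7,"pics/i_o.png",carx=7,th=.75)
E
```

```text
6.6 reader xy [-48.4  23.8] z 0.0229 ee [0.5796 0.0375 0.0229] yawy 96.73 F [-26.56  -8.47  16.16] Freader [-27.36  -5.31] 0.3884554607477691
```

View pics/i_o.png

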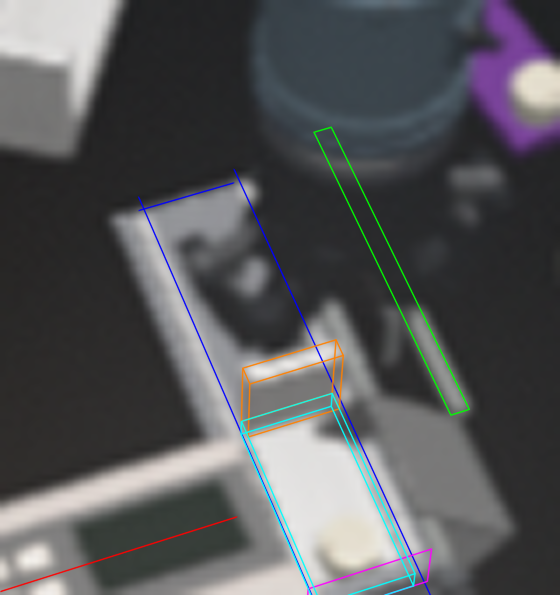

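Force jumped to 27 N and the overlay matches carrier x = +7, so it's home. I'll back off, then let the shield close by moving right.

Call:
jog_arm(commands=[-0.3,-0.03,0,0,3.3,-0.5,-0.05,0,0,3.3,-0.5,-0.05,0.2,0,3.3,0.05,-0.5,0,0,3.3,0.05,-0.5,0,0,3.3,0.05,-0.5,0,0,3.3,0.05,-0.5,0,0,3.3])

```text
time_s: 7.4
ee_pos: [0.5723, 0.015, 0.0273]
orientation: [[-0.993, -0.116, 0.006], [-0.116, 0.993, -0.012], [-0.005, -0.012, -1.0]]
contact_force: [1.1, -1.2, 1.4]
finger_gap: 0.391
```

```bash
python3 st.py
```

```text
7.4 reader xy [-58.4   2.3] z 0.0273 ee [0.5723 0.015  0.0273] yawy 96.68 F [ 1.06 -1.24  1.36] Freader [ 0.91 -1.36] 0.39078489011732465
```

Call:
jog_arm(commands=[0,-0.5,0,0,3.3,0,-0.4,0,0,3.3,0,-0.2,0,0,3.3,0,0,0,0,3.3,0,0,0,0,3.3])

```text
time_s: 7.9
ee_pos: [0.5712, 0.0031, 0.0261]
orientation: [[-0.993, -0.115, 0.004], [-0.115, 0.993, -0.01], [-0.003, -0.01, -1.0]]
contact_force: [0.1, 0.0, -0.1]
finger_gap: 0.39
```

```bash
python3 st.py j; python3 - <<'E'
from h import *
p=cv2.imread("pics/j_sceneraw.png"); O=np.array([.6305,.0195]); y=np.radians(6.7)
overlay("scene",p,O,y,(290,205,370,290),7,"pics/j_o.png",carx=7,th=0)
E
```

```text
7.9 reader xy [-60.8  -9.3] z 0.0261 ee [0.5712 0.0031 0.0261] yawy 96.59 F [ 0.14  0.02 -0.06] Freader [0.15 0.  ] 0.39045005193953314
```

View pics/j_o.png

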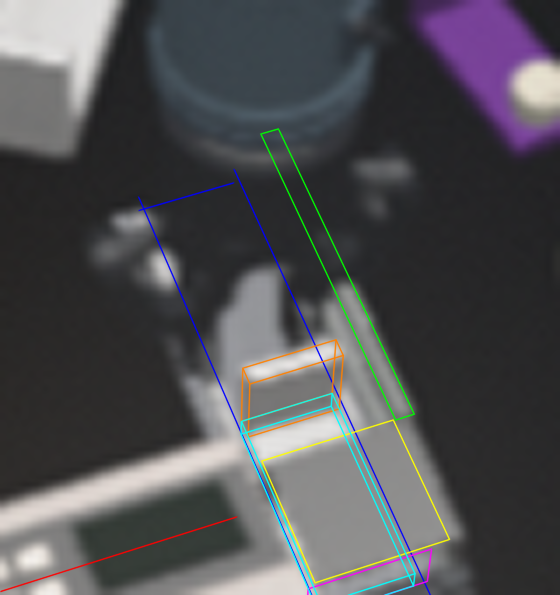

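Call:
jog_arm(commands=[-0.2,0,1,0,3.3,-0.1,0,2,0,3.3,0,0,3,0,3.3,0,0,4,0,3.3,0,0,4,0,3.3,-3,0,4,0,3.3,-4,0,1,0,3.3,-4,0,0,0,3.3,-4,0,0,0,3.3,0,0,0,0,3.3])

```text
time_s: 9.0
ee_pos: [0.4116, 0.0057, 0.2273]
orientation: [[-0.993, -0.119, 0.008], [-0.119, 0.993, -0.011], [-0.007, -0.012, -1.0]]
contact_force: [0.4, -0.4, -0.6]
finger_gap: 0.385
```

```bash
python3 st.py k; python3 - <<'E'
from h import *
O=np.array([.6305,.0195]); y=np.radians(6.7)
overlay("scene",cv2.imread("pics/k_sceneraw.png"),O,y,(290,205,370,290),7,"pics/k_o.png",carx=7,th=0)
overlay("top",cv2.imread("pics/k_topraw.png"),O,y,(290,115,400,285),3.5,"pics/k_ot.png",carx=7)
R=np.array([[np.cos(y),-np.sin(y)],[np.sin(y),np.cos(y)]])
for t in ("scene0","k_scene","top0","k_top"):
    W=cloud("scene" if "scene" in t else "top",np.load(f"pics/{t}.npy")).reshape(-1,3); Q=np.c_[(W[:,:2]-O)@R*1000,W[:,2]*1000]
    m=(Q[:,0]>-110)&(Q[:,0]<-8)&(Q[:,1]>26)&(Q[:,1]<80)&(Q[:,2]>42)&(Q[:,2]<70); 
    s=(Q[:,0]>5)&(Q[:,0]<55)&(Q[:,1]>-20)&(Q[:,1]<25)&(Q[:,2]>35)&(Q[:,2]<70); 
    p=(Q[:,0]>-110)&(Q[:,0]<-20)&(Q[:,1]>-18)&(Q[:,1]<18)&(Q[:,2]>52)&(Q[:,2]<60)
    A=np.c_[Q[s][:,1],np.ones(s.sum())]; print(t,"rail",np.median(Q[m],0).round(1),"shield slope",np.linalg.lstsq(A,Q[s][:,2],rcond=None)[0].round(3),"plate",Q[p].mean(0).round(1),p.sum())
E
```

```text
9.0 reader xy [-219.    11.8] z 0.2273 ee [0.4116 0.0057 0.2273] yawy 96.82 F [ 0.42 -0.42 -0.59] Freader [ 0.37 -0.47] 0.3851415972116071
scene0 rail [-58.2  33.2  53.4] shield slope [2.3000e-02 4.7972e+01] plate [-93.4   0.1  55.7] 38
k_scene rail [-56.4  33.3  53.4] shield slope [-1.0000e-02  4.7457e+01] plate [-32.2   0.1  55.8] 37
top0 rail [-59.2  34.   52.8] shield slope [5.0000e-03 4.6797e+01] plate [-94.5   0.4  55.4] 58
k_top rail [-59.3  34.   53.2] shield slope [-3.0000e-03  4.6965e+01] plate [-33.1  -0.4  56.2] 54
```

View pics/k_o.png

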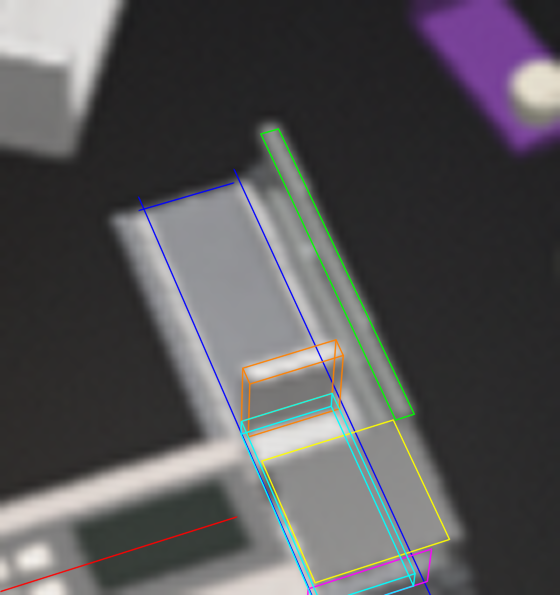

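View pics/k_ot.png

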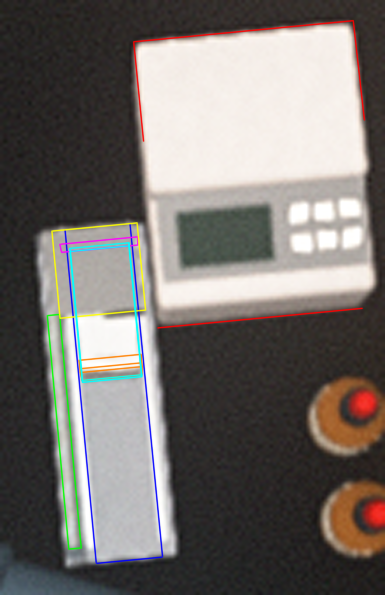

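The rail is back at its starting position and the shield top is level. The plate sits at home (x ≈ -33), and the arm is clear. Handing in.

```bash
python3 -c "
from workcell import arm
print(arm.job_done())"
```

```text
the job is handed in; nothing more can be done
None
```

The carrier is home against the stop, the shield has closed over the cup, and the arm is clear. I handed the job in at about 9 s; no verdict is reported.

**What I did:** With the jaws part open at 33 mm, the left finger pushed the rail aside to about 0.7–0.75 rad and held it. The other finger pushed the carrier's rear plate along the track until the force along the track rose from about 4 N to 27 N at the stop. I then backed off, let the shield close, and lifted clear.

**Last checks:**
- **Carrier position:** the two cameras put it at x of about +8 to +9 mm. Home is +7, so this is within my 1–2 mm pose error.
- **Lying flat:** the top of the rear plate is at z of about 56 mm, the same as before the push.
- **Shield:** the rail is back at y of about 34 mm and the shield top is level, so it is shut.
- **Contact:** the measured force is under 1 N, which is in the noise, and the TCP is at 0.23 m height, behind the track.
- **Bystanders:** no path came near them, and both dropper bottles looked undisturbed in the last top view. I did not measure the other bystanders again afterwards.

No check failed. The only disagreement was the 1–2 mm spread in carrier position.

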